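# Find a spacer's blind hole on a peg and hold it hole-up

### The job

The green-banded wooden spacer for the peg board has a blind hole in only one end. Pick it up and feel which end by trying its ends on the level pegs of the little steel stand until one slides well onto a peg; then take it off, turn it so that the hole faces straight up, and finish while still holding it steady in the gripper, clear of everything and at least a hand's breadth above the counter, ready for glue. Leave the markers, clamp and coaster where they are.

Things in the scene. Friction and masses are not known exactly. Their poses are not given: they have to be found in the camera images.
- spacer_center (a point): Centre of the spacer, a loose beech block 34 x 34 x 64 mm, about 55 g, 8 mm green band 18 mm to either side of its middle. Starts lying on the counter, centre 17 mm up. x axis: along the 64 mm length. In the middle of one end face is a round blind hole, 17 mm wide, 24 mm deep; the other end is solid. Which end has it is to be found by feel on a peg, or by sight.
- stand: Steel stand like a tiny mug tree, fixed. Origin under the centre of its round base (100 mm wide, 12 mm thick), z up. A central post, 16 mm thick, ends in a 21 mm wooden ball, top 126 mm up. Two level pegs, 8 mm thick with rounded tips, stick out along the stand's +y and -y, axis 100 mm above the counter, tips 55 mm from the post's axis.
- stand_post (a point): The stand's post at the height of its pegs' axis (100 mm up). A spacer pushed onto a peg to the bottom of its hole has its centre 63 mm from here; with its solid end against a peg's tip, 87 mm.
- coaster_center (a point): Bystander: centre of a loose round blue ceramic coaster, 96 mm wide, 8 mm thick, flat on the counter.
- marker0: Bystander: loose chunky green marker lying on the counter, 130 mm long along its x axis, 27 mm thick; origin under its middle.
- marker1: Bystander: a second marker like it; origin under its middle, x axis along it.
- clamp: Bystander: loose black and orange plastic bar clamp lying flat, bar 110 mm along its x axis, jaws reaching 62 mm to its +y, screw handle reaching 76 mm to its -x, 20 mm high; origin under the middle of the bar.
Mind the look-alikes: they are no part of the job. Of the things shaped like the stand, the steel one is meant.

How it is judged:
By the outcome, as a careful person would: the job done as asked, in the order asked, and still so for the second after the job is handed in, while the arm keeps its last pose, push and grip.
It also fails if it takes over 58 s, if anything falls off the work surface, if the arm or the gripper's body presses on something with over 40 N, if the wrist force passes 120 N, or if a joint passes its speed limit or range.

### The arm

A 6-joint arm with a two-finger parallel gripper is mounted at the origin on the work surface. World frame = base frame: x ahead of the robot, y to its left, z up, the work surface at z = 0. Lengths are in m, angles in rad, forces in N, time in s.
With the tool pointing down it reaches from about 0.3 to 0.85 m from the base axis. Payload 5.4 kg.
Tool frame: the origin (TCP) lies on the centre line of the jaws, within the pads' length; the fingertips stand 11 mm ahead of it and the grasp point (between the pads) lies 8 mm behind it; z points along the fingers, y is the line along which they close (so a half turn about z gives the same grasp; the last joint's range is limited). The gripper opens to 85 mm and grips with 20 to 120 N. Pads are 22 mm wide; open, the fingers measure 114 mm over their backs; the gripper's body (76 mm by 85 mm) begins 54 mm behind the grasp point. The pads swing forward as they close: fully open they stand 13 mm farther back than shut.
Start: joints at [-1.342, 0.158, 1.597, -0, 1.386, -0.21], TCP at [0.244, -0.521, 0.242] pointing down, gripper open.
Joint ranges: [-2.91, 2.91], [-0.94, 2.29], [0.18, 2.7], [-1.29, 4.43], [0.17, 2.64], [-3, 3]. Speed limits (rad/s): [2.57, 2.57, 3.14, 3.14, 3.14, 3.14].

### API

Orientations are given as a unit quaternion [x, y, z, w].
In Python, from bench import manip gives the robot as it stands. The module is installed in compiled form; this text tells all that it offers. Calls block until the motion is done:
- manip.movep(position, orientation): joint-space move of the TCP to a pose.
- manip.line_to(position, feed=0.15, ori=None, until_force=None): straight line of the TCP; ori=None keeps the orientation; feed is the mean speed in m/s. With until_force (N) it stops when the force on the tool has changed by that much, and returns True; else False.
- manip.set_joints(angles): joint-space move.
- manip.move_gripper(opening, grip_force=None): finger opening in m; grip_force is the grip in N (None keeps the last); returns when the fingers have stopped.
- manip.hold(seconds).
- manip.ik(position, orientation): joint angles nearest the present ones, or None.
- manip.read_state(): the state.
- manip.camera(name): name is "side" or "top" or "wrist"; returns (picture, depth): 480x640x3 uint8, blue, green, red; 480x640 float32, m along the optical axis (not along the pixel's ray), 0 where there is no reading.
- manip.get_calibration(name): a dict with "mtx" (3x3 intrinsics, pixels), "k1" (the pictures are not rectified: a ray, as slopes to the right and down, at radius r is drawn at 1 + k1 r^2 times it, then the intrinsics apply), "rvec" (rotation vector, rad) and "tvec" (3), from world to camera coordinates, as OpenCV has them. Camera axes: x right, y down, z forward; pixel columns grow to the right and rows downward; lengths in m; the calibration is good to about 2 mm. A picture is of the moment at which its call begins: read the wrist's pose just before it. get_calibration takes no time and is no camera call; for the wrist camera it gives the pose at the moment of the call.
A pose or a line that the arm cannot do raises manip.MotionError and nothing moves.
- manip.finish_job(): hands the job in; it is judged then, once.
The state is a dict: "t": time; "joint_pos": joint angles; "qvel": joint speeds; "tau": joint torques, N m; "ee_pos": TCP position; "tool_rot": TCP orientation; "force": force on the tool from outside, world axes, zero at the start; "torque": the same for the moment, N m; "finger_gap": finger opening in m; "gripper_force": force on a finger pad.
Only numpy, scipy, OpenCV 4.12 (cv2) and the standard library are available. Lean on these libraries where they do the work, as an engineer would, in place of code of your own. Each camera call takes 0.05 s, during which the arm holds its last target. There are 200 camera calls.

## Working session

There is one attempt and no reset: what is moved stays moved. The work goes in short steps, each a Python script; the robot and the scene stay as the last script left them, time stands still between calls to the robot, and variables do not carry over. Pictures are saved under pics/ and viewed, at most 10 in all, crops included, and the job is handed in when it is done.

```bash
mkdir -p pics; cat > h.py <<'E'
import numpy as np, cv2
from bench import manip
def cal(n):
    c=manip.get_calibration(n); R=cv2.Rodrigues(np.array(c["rvec"],float))[0]
    return np.array(c["mtx"],float),float(c["k1"]),R,np.array(c["tvec"],float).ravel()
def ray(c,u,v):
    K,k1,R,t=c; d=np.array([(u-K[0,2])/K[0,0],(v-K[1,2])/K[1,1]]); s=d.copy()
    for _ in range(30): s=d/(1+k1*(s@s))
    return -R.T@t, R.T@np.array([s[0],s[1],1.])
def onz(c,u,v,z):
    o,d=ray(c,u,v); return o+d*(z-o[2])/d[2]
def dep(c,u,v,D):
    o,d=ray(c,u,v); return o+d*D[int(round(v)),int(round(u))]
def proj(c,p):
    K,k1,R,t=c; q=R@np.array(p)+t; s=q[:2]/q[2]; s=s*(1+k1*(s@s)); return K[:2,:2]@s+K[:2,2]
def two(r1,r2):
    A=np.array([r1[1],-r2[1]]).T; s=np.linalg.lstsq(A,r2[0]-r1[0],rcond=None)[0]
    a=r1[0]+s[0]*r1[1]; b=r2[0]+s[1]*r2[1]; return (a+b)/2,np.linalg.norm(a-b)
E
python3 - <<'E'
from h import *
for n in("top","side"):
    im,D=manip.camera(n); cv2.imwrite(f"pics/{n}0.png",im); np.savez(f"pics/{n}0.npz",im=im,D=D)
    c=cal(n); print(n,-c[2].T@c[3],c[2][2])
s=manip.read_state();print(s["t"],s["force"],s["tool_rot"])
E
```

```text
top [ 0.44364241 -0.08935667  0.92354644] [ 0.10520489  0.02149089 -0.99421832]
side [0.06485769 0.77067231 0.6198867 ] [ 0.42956772 -0.77060198 -0.47079099]
0.1 [0.19185248 0.07487566 0.23576496] [ 9.76026075e-01  2.17652023e-01  7.93785559e-06 -8.35435168e-04]
```

View pics/top0.png

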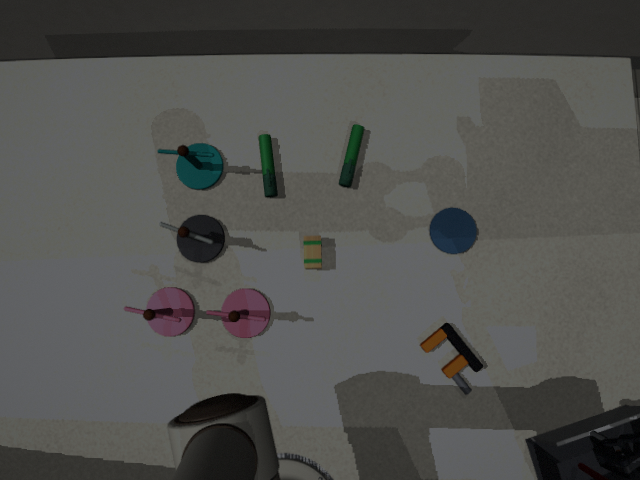

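View pics/side0.png

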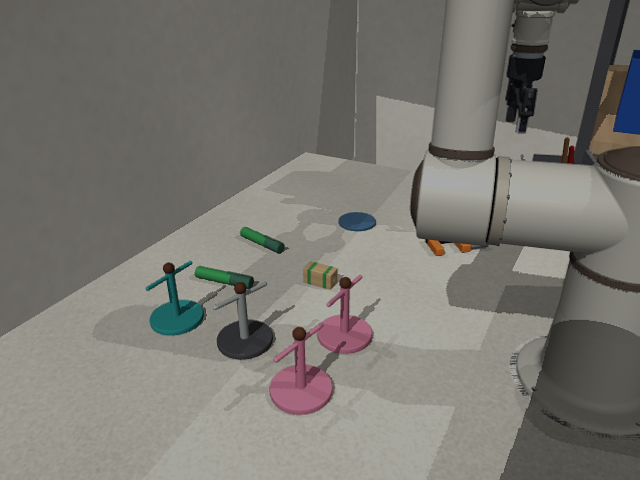

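The top view shows the steel stand (dark base at (200,238), ball at (183,232)), with its pegs running (162,223) to (212,242). The spacer is at (313,252) with its length along the image vertical. The teal and pink stands are look-alikes.

```bash
python3 - <<'E'
from h import *
S={}
for n in("top","side"):
    z=np.load(f"pics/{n}0.npz");im,D=z["im"],z["D"];c=cal(n)
    K,k1,R,t=c
    v,u=np.mgrid[:480,:640]
    d=np.stack([(u-K[0,2])/K[0,0],(v-K[1,2])/K[1,1]],-1);s=d.copy()
    for _ in range(20): s=d/(1+k1*(s**2).sum(-1,keepdims=True))
    P=(np.dstack([s,np.ones((480,640))])*D[...,None]-t)@R
    hsv=cv2.cvtColor(im,cv2.COLOR_BGR2HSV)
    S[n]=(im,D,c,P,hsv)
    box=dict(top=(300,230,326,274),side=(298,258,342,292))[n]
    x0,y0,x1,y1=box
    m=np.zeros((480,640),bool); m[y0:y1,x0:x1]=hsv[y0:y1,x0:x1,1]>90
    q=P[m&(D>0)]; print(n,"spacer",m.sum(),q.min(0),q.max(0),"zmed",np.median(q[:,2]))
    top=m&(P[...,2]>(0.027))
    cn=max(cv2.findContours((m if n=="top" else top).astype(np.uint8),0,2)[0],key=cv2.contourArea)
    r=cv2.minAreaRect(cn);print(r)
    print([onz(c,*p,0.034).round(4) for p in cv2.boxPoints(r)])
    g=m&(hsv[...,0]>38)&(hsv[...,0]<90)
    k,lab,st,ce=cv2.connectedComponentsWithStats(g.astype(np.uint8))
    print("bands",[(st[i,4],ce[i].round(1),onz(c,*ce[i],.034).round(4)) for i in range(1,k) if st[i,4]>8])
    # stand pts
    x0,y0,x1,y1=dict(top=(155,205,235,270),side=(208,270,278,360))[n]
    w=np.zeros((480,640),bool);w[y0:y1,x0:x1]=1
    pg=w&(P[...,2]>.085)&(P[...,2]<.108)&(hsv[...,1]<70)
    q=P[pg];print("pegs",pg.sum(),q.min(0),q.max(0));
    if len(q)>5:
        uu=np.argwhere(pg); mm=q[:,:2].mean(0);e=np.linalg.svd(q[:,:2]-mm)[2][0];a=(q[:,:2]-mm)@e
        print("peg dir",e,np.degrees(np.arctan2(*e[::-1])),"mid",mm+e*(a.min()+a.max())/2,"len",np.ptp(a), uu[a.argmin()][::-1],uu[a.argmax()][::-1],"zmed",np.median(q[:,2]))
    b=w&(hsv[...,2]<70)&(P[...,2]<.02)&(P[...,2]>.006);q=P[b]
    print("base",b.sum(),(q.min(0)+q.max(0))/2,np.ptp(q,axis=0))
    bl=w&(P[...,2]>.112);q=P[bl];print("ball",np.argwhere(bl).mean(0)[::-1],q.mean(0),q[:,2].max())
    cv2.imwrite(f"pics/{n}_c.png",np.clip(cv2.resize(im[y0:y1,x0:x1],None,fx=5,fy=5,interpolation=2)*1.8,0,255))
a=cv2.imread("pics/top_c.png");b=cv2.imread("pics/side_c.png");c=np.clip(cv2.resize(S["side"][0][255:295,295:345],None,fx=5,fy=5,interpolation=2)*1.5,0,255).astype(np.uint8)
o=np.zeros((600,800,3),np.uint8);o[:a.shape[0],:400]=a;o[:450,420:770]=b;o[345:545,:250]=c
cv2.imwrite("pics/crops.png",o)
E
```

```text
top spacer 531 [ 0.48217276 -0.06970992  0.03028671] [ 0.54588791 -0.03548631  0.03915168] zmed 0.03483469381656579
((312.5, 252.0), (32.0, 17.0), 90.0)
[array([ 0.5457, -0.0356,  0.034 ]), array([ 0.5458, -0.0693,  0.034 ]), array([ 0.4824, -0.0697,  0.034 ]), array([ 0.4822, -0.0362,  0.034 ])]
bands [(np.int32(67), array([311.9, 242.5]), array([ 0.5328, -0.0513,  0.034 ])), (np.int32(75), array([312.2, 260.6]), array([ 0.4969, -0.0523,  0.034 ]))]
pegs 211 [0.5221203  0.12848795 0.08566231] [0.56312931 0.23043802 0.10734654]
peg dir [-0.33285394 -0.94297839] -109.44209002135256 mid [0.54253486 0.17984261] len 0.10769542478582479 [159 223] [213 242] zmed 0.10400340672566855
base 1490 [0.54358447 0.1792619  0.01217364] [0.09516156 0.09747749 0.01228698]
ball [184.24806202 233.19379845] [0.526022   0.13396364 0.25291254] 0.9235464435713946
side spacer 690 [ 0.39400857 -0.06951865 -0.00081008] [0.54500961 0.09483492 0.1239245 ] zmed 0.026821144260646104
((319.97509765625, 269.5933837890625), (31.692502975463867, 12.625469207763672), 14.931416511535645)
[array([ 0.5385, -0.0227,  0.034 ]), array([ 0.5566, -0.068 ,  0.034 ]), array([ 0.4836, -0.069 ,  0.034 ]), array([ 0.4687, -0.0247,  0.034 ])]
bands [(np.int32(89), array([310. , 272.2]), array([ 0.5245, -0.0272,  0.034 ])), (np.int32(76), array([325.6, 275.9]), array([ 0.4897, -0.0298,  0.034 ]))]
pegs 329 [0.40296973 0.12964027 0.08503899] [0.56206854 0.28987247 0.10787156]
peg dir [0.20535354 0.97868786] 78.1498044024345 mid [0.5420777  0.19365241] len 0.13255002071239042 [266 283] [273 359] zmed 0.1014307884676724
base 1543 [0.60702583 0.12666502 0.01261581] [0.22898917 0.21002172 0.01319915]
ball [239.76271186 289.3220339 ] [0.49183398 0.24416772 0.17055954] 0.6198867011350728[ WARN:0@1.110] global loadsave.cpp:1063 imwrite_ Unsupported depth image for selected encoder is fallbacked to CV_8U.
```

View pics/crops.png

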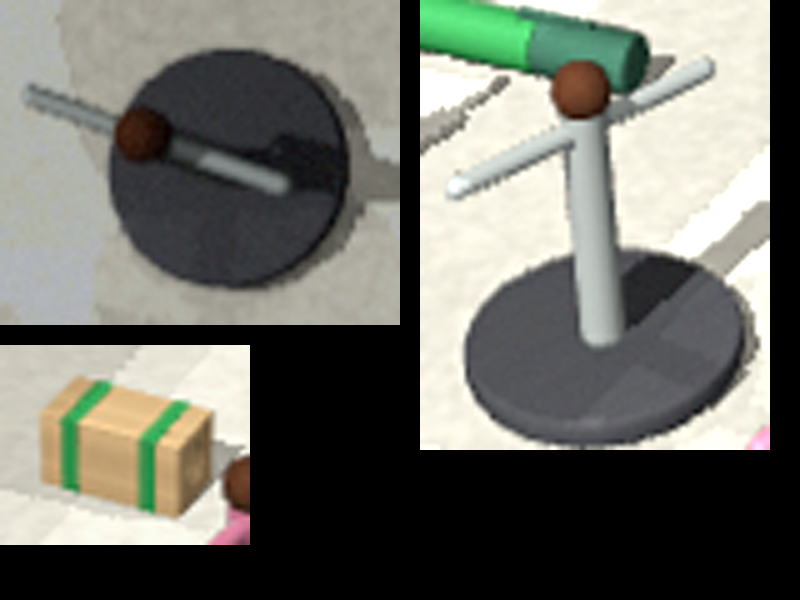

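The -x end face shows something in the side view, but it is too small to call. Next I triangulate the peg tips and check IK.

```bash
cat >> h.py <<'E'
from scipy.spatial.transform import Rotation as Rn
def down(psi):
    x=np.array([np.cos(psi),np.sin(psi),0]);z=np.array([0,0,-1.]);return Rn.from_matrix(np.array([x,np.cross(z,x),z]).T).as_quat()
def horiz(az,s):  # tool pointing level along az; tool x = s*up
    z=np.array([np.cos(az),np.sin(az),0]);x=np.array([0,0,s*1.]);return Rn.from_matrix(np.array([x,np.cross(z,x),z]).T).as_quat()
E
python3 - <<'E'
from h import *
T,Sd=cal("top"),cal("side")
for a,b,n in [((160.2,223.2),(212.9,308.3),"+y tip"),((212.8,242.1),(266.6,282.8),"-y tip"),((182.9,231.8),(240.2,288),"ball"),((200.7,238.5),(243.6,338.9),"base")]:
    print(n,two(ray(T,*a),ray(Sd,*b)),onz(T,*a,.1),onz(Sd,*b,.1))
print(two(ray(T,304.2,268.2),ray(Sd,337.4,267.6)), "spacer corner -x -y?",proj(Sd,(.4824,-.0697,.034)),proj(T,(.4824,-.0697,.034)))
for psi in np.radians([0,180]):
  for z in(.013,.12):
    j=manip.ik([.514,-.0527,z],down(psi)); print(psi,z,None if j is None else np.round(j,2))
for d in (70.6,250.6):
  for r in(-.12,-.063,.063,.12):
    e=np.array([.333,.943]);p=np.array([.5425,.18])+r*e
    j=manip.ik([*p,.1],down(np.radians(d)));print(d,r,None if j is None else np.round(j,2))
for az in np.radians([-60,-30,0]):
  for s in(1,-1):
    for R in(.4,.5):
      j=manip.ik([R*np.cos(az),R*np.sin(az),.3],horiz(az,s));print("H",az.round(2),s,R,None if j is None else np.round(j,2))
E
```

```text
+y tip (array([0.56185938, 0.23082317, 0.09824515]), np.float64(0.0008224433079812522)) [0.56125043 0.22990066 0.1       ] [0.5606447 0.232705  0.1      ]
-y tip (array([0.5251787 , 0.12858386, 0.09989992]), np.float64(0.002236809881741556)) [0.52616198 0.12912481 0.1       ] [0.52391583 0.12848732 0.1       ]
ball (array([0.54273301, 0.18074201, 0.11465703]), np.float64(0.0014491413867319537)) [0.5451773  0.18604183 0.1       ] [0.555782   0.16350828 0.1       ]
base (array([0.54399911, 0.18062223, 0.00417421]), np.float64(0.0019431340573085876)) [0.53277088 0.15202351 0.1       ] [0.47027795 0.27265285 0.1       ]
(array([ 0.47527881, -0.04031907,  0.05284481]), np.float64(0.012593441180097942)) spacer corner -x -y? [337.60699134 267.55412761] [321.00252834 268.00259609]
0.0 0.013 [-0.34  0.32  1.91 -0.    0.91  1.23]
0.0 0.12 [-0.34  0.14  1.87 -0.    1.13  1.23]
3.141592653589793 0.013 [-0.34  0.32  1.91 -0.    0.91 -1.91]
3.141592653589793 0.12 [-0.34  0.14  1.87 -0.    1.13 -1.91]
70.6 -0.12 [-0.11  0.15  1.91 -0.    1.08  0.23]
70.6 -0.063 [ 0.    0.22  1.83 -0.    1.09  0.34]
70.6 0.063 [ 0.2   0.39  1.61 -0.    1.14  0.54]
70.6 0.12 [ 0.28  0.49  1.48 -0.    1.17  0.62]
250.6 -0.12 [-0.11  0.15  1.91 -0.    1.08 -2.91]
250.6 -0.063 [ 0.    0.22  1.83 -0.    1.09 -2.8 ]
250.6 0.063 [ 0.2   0.39  1.61 -0.    1.14 -2.6 ]
250.6 0.12 [ 0.28  0.49  1.48 -0.    1.17 -2.52]
H -1.05 1 0.4 None
H -1.05 1 0.5 None
H -1.05 -1 0.4 None
H -1.05 -1 0.5 None
H -0.52 1 0.4 None
H -0.52 1 0.5 None
H -0.52 -1 0.4 None
H -0.52 -1 0.5 None
H 0.0 1 0.4 None
H 0.0 1 0.5 None
H 0.0 -1 0.4 None
H 0.0 -1 0.5 None
```

```bash
python3 - <<'E'
from h import *
n=0
for base in(-30,0,25):
 for off in (0,90,-90,180):
  for s in(1,-1):
   for R in(.35,.45,.55,.65):
    for z in(.25,.35,.45,.6):
      b=np.radians(base);a=b+np.radians(off)
      j=manip.ik([R*np.cos(b),R*np.sin(b),z],horiz(a,s))
      if j is not None and base!=25: print(base,off,s,R,z,np.round(j,2))
E
```

```text
-30 0 1 0.55 0.25 [-1.01 -0.19  2.63  2.53  0.96 -1.19]
-30 0 1 0.55 0.35 [-1.01 -0.62  2.63  2.24  0.64 -0.78]
-30 0 1 0.55 0.45 [-1.01 -0.83  2.52  1.79  0.5  -0.25]
-30 0 1 0.55 0.6 [-1.01 -0.86  2.24  1.23  0.52  0.39]
-30 0 1 0.65 0.25 [-0.87  0.11  2.34  2.71  0.93 -1.3 ]
-30 0 1 0.65 0.35 [-0.87 -0.19  2.34  2.57  0.67 -1.1 ]
-30 0 1 0.65 0.45 [-0.87 -0.38  2.27  2.28  0.46 -0.77]
-30 0 1 0.65 0.6 [-0.87 -0.5   2.05  1.51  0.34  0.06]
-30 0 -1 0.55 0.25 [-1.01 -0.19  2.63  2.53  0.96  1.95]
-30 0 -1 0.55 0.35 [-1.01 -0.62  2.63  2.24  0.64  2.36]
-30 0 -1 0.55 0.45 [-1.01 -0.83  2.52  1.79  0.5   2.89]
-30 0 -1 0.55 0.6 [-1.01 -0.86  2.24  1.23  0.52 -2.75]
-30 0 -1 0.65 0.25 [-0.87  0.11  2.34  2.71  0.93  1.84]
-30 0 -1 0.65 0.35 [-0.87 -0.19  2.34  2.57  0.67  2.04]
-30 0 -1 0.65 0.45 [-0.87 -0.38  2.27  2.28  0.46  2.37]
-30 90 1 0.35 0.25 [-1.49  0.33  2.07  0.76  2.16 -1.09]
-30 90 1 0.35 0.35 [-1.49  0.1   2.07  0.89  2.32 -0.87]
-30 90 1 0.35 0.45 [-1.49 -0.06  2.01  1.09  2.44 -0.6 ]
-30 90 1 0.35 0.6 [-1.49 -0.19  1.82  1.49  2.53 -0.1 ]
-30 90 1 0.45 0.25 [-1.33  0.
[... 3929 characters left out ...]
 1.59  1.2   2.16  2.53]
0 90 -1 0.55 0.45 [-0.68  0.36  1.54  1.32  2.21  2.74]
0 90 -1 0.65 0.25 [-0.59  0.83  1.29  1.23  2.07  2.51]
0 90 -1 0.65 0.35 [-0.59  0.69  1.29  1.31  2.11  2.67]
0 90 -1 0.65 0.45 [-0.59  0.58  1.23  1.41  2.15  2.85]
0 -90 1 0.35 0.25 [ 0.43  0.33  2.07 -1.24  1.86 -2.27]
0 -90 -1 0.35 0.25 [ 0.43  0.33  2.07 -1.24  1.86  0.87]
0 180 1 0.35 0.25 [-0.19  0.68  1.52 -0.31  2.48 -1.82]
0 180 1 0.35 0.35 [-0.19  0.53  1.52 -0.39  2.63 -1.92]
0 180 1 0.45 0.25 [-0.16  0.9   1.17 -0.33  2.62 -1.86]
0 180 -1 0.35 0.25 [-0.19  0.68  1.52 -0.31  2.48  1.32]
0 180 -1 0.35 0.35 [-0.19  0.53  1.52 -0.39  2.63  1.23]
0 180 -1 0.45 0.25 [-0.16  0.9   1.17 -0.33  2.62  1.28]
```

```bash
python3 - <<'E'
from h import *
m=manip
q=down(0.008)
m.movep([.514,-.0527,.10],q)
m.move_gripper(.06)
m.line_to([.514,-.0527,.014],feed=.1,until_force=12)
m.move_gripper(0.0,60)
s=m.read_state();print(s["t"],s["ee_pos"],s["finger_gap"],s["gripper_force"],s["force"])
m.line_to([.514,-.0527,.12],feed=.15)
p=np.array([.5435,.18])-.13*np.array([.337,.9415])
m.movep([*p,.2],down(np.radians(70.3)))
s=m.read_state();print(s["t"],s["ee_pos"],s["finger_gap"],s["gripper_force"],s["force"],s["torque"],np.round(s["joint_pos"],2))
o=[]
for n in("side","top"):
    im,D=m.camera(n);c=cal(n);u,v=proj(c,[*p,.2]).astype(int);print(n,u,v)
    w=40;o.append(cv2.resize(im[v-w:v+w,u-w:u+w],(400,400),interpolation=2))
cv2.imwrite("pics/held.png",np.clip(np.hstack(o)*1.6,0,255).astype(np.uint8))
E
```

```text
3.8417 [ 0.51492257 -0.05301631  0.01495757] 0.03319101267199002 59.97009021579288 [ 0.02041952 -0.04031191  4.50255127]
5.65 [0.4991796  0.05740819 0.19886298] 0.03301163985982888 59.24899979028851 [ 0.41034067 -1.04426136  0.21751902] [-0.01915052  0.01951311  0.04461494] [-0.13  0.01  1.84 -0.    1.29  0.22]
side 297 219
top 240 252
```

View pics/held.png

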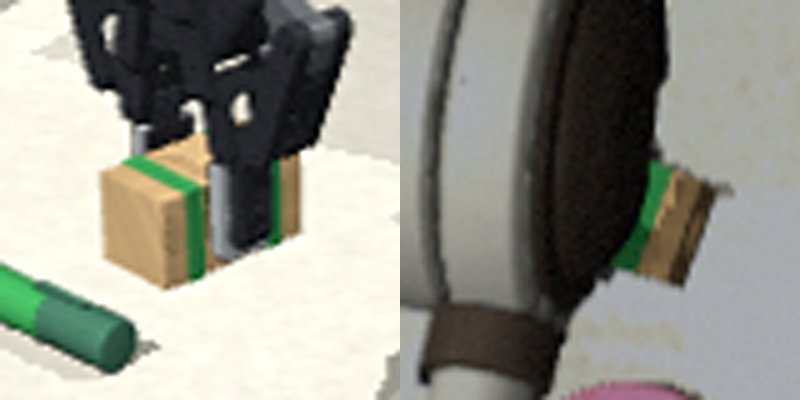

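The held spacer's +x end, the face at (135,225) in the crop, is plain wood, so the hole should be in the -x end. With the same orientation I can try that end on the +y peg.

```bash
python3 - <<'E'
from h import *
m=manip
e=np.array([.337,.9415]);P=np.array([.5435,.18]);q=down(np.radians(70.3))
p=m.read_state()["ee_pos"]
m.line_to([p[0],p[1],.25],feed=.2)
m.line_to([*(P+.125*e),.25],feed=.2)
m.line_to([*(P+.125*e),.0995],feed=.15)
m.hold(.3); s=m.read_state();print(s["t"],s["ee_pos"],s["force"])
hit=m.line_to([*(P+.0605*e),.0995],feed=.03,until_force=8)
s=m.read_state();print(hit,s["t"],s["ee_pos"],"r",(np.array(s["ee_pos"])[:2]-P)@e,s["force"],s["torque"],s["finger_gap"])
o=[]
for n in("side","top"):
    im,D=m.camera(n);c=cal(n);u,v=proj(c,s["ee_pos"]).astype(int)
    w=40;o.append(cv2.resize(im[v-w:v+w,u-w:u+w],(400,400),interpolation=2))
cv2.imwrite("pics/on.png",np.clip(np.hstack(o)*1.6,0,255).astype(np.uint8))
E
```

```text
9.025 [0.58594174 0.29779544 0.10011061] [-0.45297419  0.21194149  0.25952919]
False 11.325 [0.56434708 0.23809473 0.0996595 ] r 0.061721654270595366 [ 1.34891356  5.34741982 -2.28588851] [ 0.81835234 -0.28372651  0.00139849] 0.033070635460647486
```

View pics/on.png

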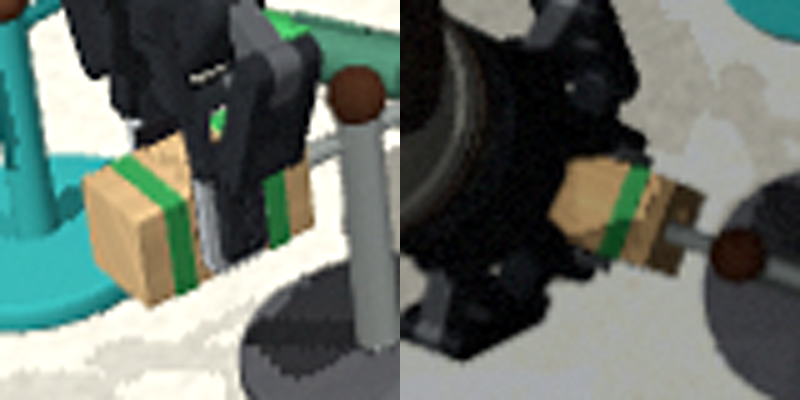

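It slid on to r = 0.062 m (full depth is 0.063, a solid end would stop at 0.087) with light contact at the bottom. The pictures show the peg inside the end at about (670,235). The hole end is therefore tool -x. I'll back off and turn it up.

```bash
python3 - <<'E'
from h import *
m=manip
e=np.array([.337,.9415]);P=np.array([.5435,.18])
m.line_to([*(P+.130*e),.0995],feed=.06)
m.line_to([*(P+.130*e),.32],feed=.2)
b=np.radians(-10);t=[.45*np.cos(b),.45*np.sin(b),.36];q=horiz(b+np.pi/2,-1)
print(np.round(m.ik(t,q),2))
m.movep(t,q); m.hold(.5)
s=m.read_state();print(s["t"],s["ee_pos"],s["finger_gap"],s["gripper_force"],s["force"],np.round(s["joint_pos"],2))
print("tool axes",Rn.from_quat(s["tool_rot"]).as_matrix().round(3).tolist())
o=[]
for n in("side","top"):
    im,D=m.camera(n);c=cal(n);u,v=proj(c,s["ee_pos"]).astype(int);print(u,v)
    w=50;o.append(cv2.resize(im[v-w:v+w,u-w:u+w],(400,400),interpolation=2))
cv2.imwrite("pics/up.png",np.clip(np.hstack(o)*1.6,0,255).astype(np.uint8))
E
```

```text
[-0.98  0.27  1.84  1.08  2.24  2.43]
16.0583 [ 0.44322364 -0.07798784  0.36000819] 0.0332896624557669 59.47334887110628 [ 0.23070982 -0.03582355 -0.94632395] [-0.98  0.27  1.84  1.08  2.24  2.43]
tool axes [[0.0, -0.985, 0.173], [-0.0, 0.173, 0.985], [-1.0, -0.0, -0.0]]
360 114
321 288
```

View pics/up.png

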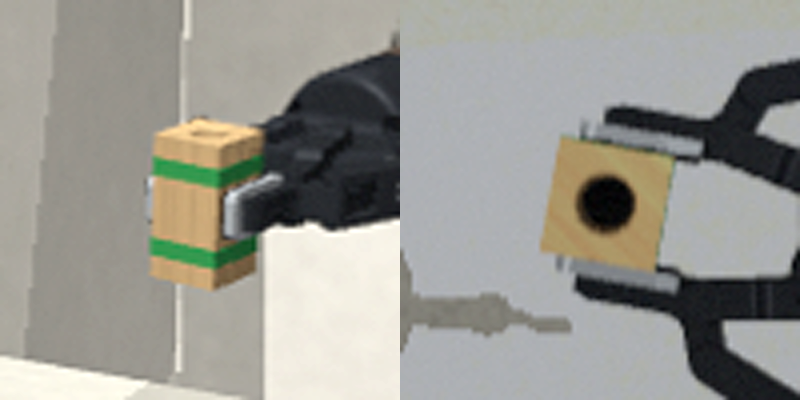

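The hole faces up, at (605,203) in the top crop. A green strip is visible at that face's right edge, which suggests a slight tilt, so I'll measure it.

```bash
cat > tilt.py <<'E'
from h import *
def tilt():
    im,D=manip.camera("top");c=cal("top");p=manip.read_state()["ee_pos"];u0,v0=proj(c,[p[0],p[1],.39]).astype(int)
    P=np.array([dep(c,u,v,D) for v in range(v0-20,v0+20) for u in range(u0-20,u0+20) if D[v,u]>0])
    k=(P[:,2]>.375)&(abs(P[:,0]-p[0])<.022)&(abs(P[:,1]-p[1])<.03);Q=P[k]
    for _ in range(4):
        A=np.c_[Q[:,:2],np.ones(len(Q))];w=np.linalg.lstsq(A,Q[:,2],rcond=None)[0];r=abs(A@w-Q[:,2]);Q=Q[r<max(2*np.median(r),.0008)]
    print("top plane n",len(Q),"tilt deg x,y",np.degrees(w[:2]),Q.mean(0),r.std())
    im,D=manip.camera("side");c=cal("side")
    hsv=cv2.cvtColor(im,cv2.COLOR_BGR2HSV);u0,v0=proj(c,p).astype(int)
    m=np.zeros((480,640),np.uint8);m[v0-40:v0+40,u0-40:u0+40]=1
    m*=(hsv[...,1]>80).astype(np.uint8)
    n,l,st,ce=cv2.connectedComponentsWithStats(m)
    i=1+st[1:,4].argmax();mm=l==i
    L=[];Rr=[]
    for v in range(st[i,1],st[i,1]+st[i,3]):
        x=np.where(mm[v])[0]
        if len(x)>15: L.append((v,x.min()));Rr.append((v,x.max()))
    L=np.array(L)[4:-7]
    f=np.polyfit(L[:,0],L[:,1],1)
    # prediction for a plumb edge through there
    o,d=ray(c,L[:,1].mean(),L[:,0].mean());t=np.dot(np.array(p)-o,d)/(d@d);x=o+d*t
    a,b=proj(c,x+[0,0,.02]),proj(c,x-[0,0,.02])
    print("side left edge slope",f[0],"plumb",(a-b)[0]/(a-b)[1],len(L))
if __name__=="__main__": tilt(); print(manip.read_state()["t"])
E
python3 tilt.py
```

```text
top plane n 466 tilt deg x,y [ 0.67926047 -0.32183765] [ 0.4425633  -0.07928572  0.39287181] 0.00031441057669424015
side left edge slope -0.0354090354090349 plumb -0.017180084890943387 27
16.2583
```

```bash
python3 -c "
from bench import manip
print(manip.finish_job())"
```

```text
the job is handed in; nothing more can be done
None
```

The hole is in the end that first faced the robot (confirmed by sliding it fully onto the steel stand's +y peg), and I handed the job in at about 16 s with the spacer held hole-up (tilt about 1° or less), its centre about 0.36 m above the counter.

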